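Find the hand roller that runs out of true

TASK

One of the two hand rollers in the two-bay rack runs out of true: find it by taking a roller, setting it on the flat plate and rolling it, upright and under light downward pressure (never more than 20 N), along the plate from its left end towards its right end as the robot sees it, so that the drum keeps turning, and feeling whether it wobbles and lifts. A good roller goes back into either bay of the rack; reject only one that you have felt wobble and have rolled all the way from end to end, and hang it properly seated in the single cradle on the other side. Leave everything else undisturbed.

Things in the scene. Friction and masses are not known exactly. Their poses are not given: they have to be found in the camera images.
- roller_a: Hand roller. Origin: middle of its axle; x along the axle, z up the handle, y the way it rolls. White drum, 44 mm diameter, 60 mm long, in a steel fork: cheeks out to x = +-39 mm, 16 mm wide; cross-bar over it 112 mm (x) by 24 mm (y), 28 to 36 mm above the axle, its ends sticking out as ears. Mass 0.3 to 0.5 kg. Good drum on the plate: axle 22 mm above the plate's face.
- roller_b: The other hand roller: same look, sizes, origin and axes as roller_a. Exactly one of the two is bad: its drum sits 2 mm off its axle, so that the tool rises and falls by 4 mm per turn when rolled on a flat. Which of them is bad is for you to find; in which bay each hangs changes from start to start.
- handle_a (a point): Point on the roller_a's handle's middle line, 80 mm above its axle: where to grip. The handle is an upright wooden block 28 mm (x) by 20 mm (y), from 36 to 116 mm above the axle; grip it across the 20 mm (along y). Axes as the roller's.
- handle_b (a point): Point on the roller_b's handle's middle line, 80 mm above its axle: where to grip. The handle is an upright wooden block 28 mm (x) by 20 mm (y), from 36 to 116 mm above the axle; grip it across the 20 mm (along y). Axes as the roller's.
- drum_a (a joint): Angle of roller_a's drum about its axle, rad, endless; the start value is random and says nothing of the fault. The drum is stiff to turn: it needs some 3 N of downward load to roll and not skid. A good target is about 8 N, the limit 20 N.
- drum_b (a joint): Angle of roller_b's drum about its axle, as for drum_a.
- plate: Flat aluminium plate on four soft rubber feet on the table, 130 mm (x) by 280 mm (y), 12 mm thick, top face 20 mm above the table; it cannot slide, and sinks 1 mm per 8 N of load. Origin: its centre at table height; y along its length, pointing to the robot's left: the way to roll, axle along the plate's x.
- rack: Black rack with two bays, fixed, 130 mm (x) by 220 mm (y), on the robot's left or right. Origin: centre of its underside. A bay is two walls 60 mm high, 16 mm thick, 88 mm apart; the roller's ears rest on their tops, axle along the rack's x. Nubs 8 mm high on the wall tops, 34 mm apart in y, locate the ears (5 mm play each way); the cheeks have 5 mm play each way in x.
- rack_bay0 (a point): Where the axle middle of a roller hung in the rack's -y bay comes to be: bay centre, 32 mm above the table; axes as the rack's.
- rack_bay1 (a point): The same for the rack's +y bay, 110 mm from the other.
- cradle: Black single-bay cradle, fixed, 130 mm (x) by 80 mm (y), for rejects; on the opposite side of the plate from the rack; its one bay is shaped as the rack's. Empty at the start. Origin centre of underside.
- cradle_bay (a point): Where the axle middle of a roller hung in the cradle comes to be: 32 mm above the table; axes as the cradle's.
- can_small: Bystander, to be left alone: steel food can with a paper label, 66 mm across, 85 mm tall. Origin: centre of its underside.
- biscuit_cutter: Bystander, to be left alone: steel ring-shaped biscuit cutter, 70 mm across, 45 mm tall. Origin: centre of its underside.
- can_tall: Bystander, to be left alone: steel food can with a paper label, 74 mm across, 110 mm tall. Origin: centre of its underside.
- spice_jar: Bystander, to be left alone: amber glass jar with black lid, 50 mm across, 90 mm tall. Origin: centre of its underside.
- bowl: Bystander, to be left alone: steel bowl, 140 mm across, 55 mm tall. Origin: centre of its underside.
- spatula: Bystander, to be left alone: kitchen spatula lying flat.
- carton: Bystander, to be left alone: cardboard box 90 x 140 x 100 mm tall. Origin: centre of its underside.
Not all that is in view belongs to the job. What is shaped like the roller_b but blue or purple is not meant.

How it is judged:
By the outcome, as a careful person would: the job done as asked, in the order asked, and still so for the second after the job is handed in, with the robot touching nothing.
It also fails if it takes over 72 s, if anything falls off the work surface, if the arm or the gripper's body presses on something with over 40 N, if the wrist force passes 120 N, or if a joint passes its speed limit or range.

ROBOT

A 7-joint arm with a two-finger parallel gripper is mounted at the origin on the work surface. World frame = base frame: x ahead of the robot, y to its left, z up, the work surface at z = 0. Lengths are in m, angles in rad, forces in N, time in s.
With the tool pointing down it reaches from about 0.375 to 0.925 m from the base axis. Payload 3.1 kg.
Tool frame: the origin (TCP) lies at the very end of the fingers, on their centre line; the grasp point (between the pads) lies env.grip_point_offset behind it (env.grip_point_offset is the distance from the TCP to the grasp point, in m); y points along the fingers, x is the direction in which the jaws open and shut, and the axes are right-handed (so a half turn about y gives the same grasp; the last joint's range is limited). The gripper opens to 85 mm and grips with 20 to 120 N. Pads are 22 mm wide; open, the fingers measure 114 mm over their backs; the gripper's body (76 mm by 85 mm) begins 54 mm behind the grasp point. The pads swing forward as they close: fully open they stand 13 mm farther back than shut.
Start: joints at [1.215, 0.383, 0.044, 1.598, -0.018, 1.161, -0.05], TCP at [0.166, -0.629, 0.231] pointing down, gripper open.
Joint ranges: [-2.61, 2.61], [-0.41, 2.15], [-1.48, 1.57], [0, 2.5], [-1.57, 4.71], [0.05, 1.97], [-2.85, 2.85]. Speed limits (rad/s): [2.79, 2.79, 3.14, 3.14, 3.14, 3.14, 3.14].

INTERFACE

Orientations are given as a unit quaternion [w, x, y, z].
In Python, from plant import env gives the robot as it stands. The module is installed in compiled form; this text tells all that it offers. Calls block until the motion is done:
- env.move_ptp(position, orientation): joint-space move of the TCP to a pose.
- env.servo_line(position, ori=None, vel=0.15): straight line of the TCP; ori=None keeps the orientation; vel is the mean speed in m/s.
- env.set_joints(angles): joint-space move.
- env.gripper_to(opening): opening from 0.0 (shut) to 1.0 (fully open); the grip force is fixed at half the most; returns when the fingers have stopped.
- env.pause(seconds).
- env.ik(position, orientation): joint angles nearest the present ones, or None.
- env.get_state(): the state.
- env.read_camera(name): name is "scene" or "top"; returns the picture (384x512x3 uint8, blue, green, red); there is no depth.
- env.camera_params(name): a dict with "fx", "fy", "cx", "cy" (pixels), "dist" ([k1, k2, p1, p2, k3] as OpenCV has them; the pictures are not rectified), "position" and "rotation" of the camera in the world. Camera axes: x right, y down, z forward; pixel columns grow to the right and rows downward; lengths in m; the calibration is good to about 2 mm. A picture is of the moment at which its call begins. camera_params takes no time and is no camera call.
A pose or a line that the arm cannot do raises env.PlanningError and nothing moves.
- env.job_done(): hands the job in, once; it reports no verdict.
The state is a dict: "t": time; "joints": joint angles; "qvel": joint speeds; "joint_torque": joint torques, N m; "tcp_pos": TCP position; "tool_rot": TCP orientation; "wrist_force": force on the tool from outside, world axes, zero at the start; "torque": the same for the moment, N m; "opening": opening from 0.0 (shut) to 1.0 (fully open).
Only numpy, scipy, OpenCV 4.12 (cv2) and the standard library are available. Lean on these libraries where they do the work, as an engineer would, in place of code of your own. Each camera call takes 0.05 s, during which the arm holds its last target.

## Working session

There is one attempt and no reset: what is moved stays moved. The work goes in short steps, each a Python script; the robot and the scene stay as the last script left them, time stands still between calls to the robot, and variables do not carry over. Pictures are saved under pics/ and viewed, and the job is handed in when it is done.

```bash
mkdir -p pics; python3 - <<'E'
from plant import env
import cv2
s=env.get_state();print({k:(s[k]) for k in s}); print(env.grip_point_offset)
for n in("scene","top"):
    print(env.camera_params(n)); im=env.read_camera(n); cv2.imwrite(f"pics/{n}0.png",im)
E
```

```text
{'t': 0.0, 'joints': array([ 1.21518906,  0.38382501,  0.04382224,  1.59960552, -0.01788114,
        1.16117241, -0.04992088]), 'qvel': array([-0.00036499,  0.00041905, -0.00143757,  0.00066679,  0.00146714,
        0.00055211,  0.00027975]), 'joint_torque': array([ 6.95879953e-04, -4.33457136e+01,  1.02505524e+00, -2.49510723e+01,
        1.06103456e-02,  1.12575525e-02,  1.46358850e-06]), 'tcp_pos': array([ 0.16547807, -0.62760206,  0.2298788 ]), 'tool_rot': array([ 0.56066233, -0.55962021,  0.43232143, -0.4307913 ]), 'wrist_force': array([ 0.10914591,  0.08662392, -0.83959703]), 'torque': array([-0.03533391, -0.01861615,  0.02284596]), 'opening': 1.0023491145515973}
0.0187
{'fx': 441.75729122691973, 'fy': 441.75729122691973, 'cx': 255.4579520957969, 'cy': 191.72456191560215, 'dist': array([-0.15943467,  0.        ,  0.        ,  0.        ,  0.        ]), 'position': array([1.41425102, 0.33458585, 0.9451006 ]), 'rotation': array([-0.22320244,  0.48138648,  0.77369276, -0.34618959])}
{'fx': 419.96956895952246, 'fy': 419.96956895952246, 'cx': 251.3205899954152, 'cy': 194.65679898605663, 'dist': array([0.02268275, 0.        , 0.        , 0.        , 0.        ]), 'position': array([ 0.35176911, -0.05269593,  1.29627892]), 'rotation': array([ 0.05919115, -0.70162693,  0.70717082, -0.06422988])}
```

View pics/scene0.png

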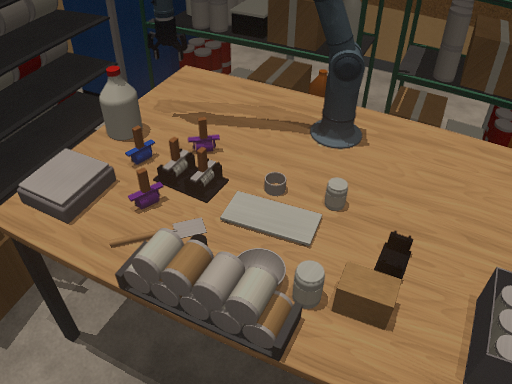

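View pics/top0.png

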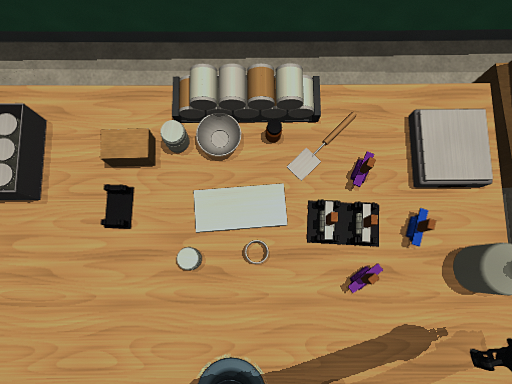

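The top view has the plate at about (240,208), the rack with two white-drum rollers at (326,220) and (367,220), and the empty cradle at (118,206). The blue (418,227) and purple (362,170), (364,278) look-alikes stand free and aren't meant. The two in the rack fit the description: white drums, steel forks, hung in bays. I'll confirm that in enlarged crops.

```bash
cat > h.py <<'E'
import numpy as np, cv2
from scipy.spatial.transform import Rotation as R
from plant import env
def cam(n):
    p=env.camera_params(n); K=np.array([[p['fx'],0,p['cx']],[0,p['fy'],p['cy']],[0,0,1.]])
    q=p['rotation']; return K,np.array(p['dist']),np.array(p['position']),R.from_quat([q[1],q[2],q[3],q[0]])
def ray(n,uv,z):
    K,d,P,r=cam(n); uv=np.array(uv,float).reshape(-1,1,2)
    x=cv2.undistortPoints(uv,K,d).reshape(-1,2); v=r.apply(np.c_[x,np.ones(len(x))])
    return P+v*((z-P[2])/v[:,2])[:,None]
def proj(n,X):
    K,d,P,r=cam(n); ri=r.inv()
    return cv2.projectPoints(np.array(X,float).reshape(-1,1,3),ri.as_rotvec(),-ri.apply(P),K,d)[0].reshape(-1,2)
def crop(im,x0,y0,x1,y1,k,f):
    cv2.imwrite(f,cv2.resize(im[y0:y1,x0:x1],None,fx=k,fy=k,interpolation=cv2.INTER_CUBIC))
E
python3 - <<'E'
from h import *
t=cv2.imread("pics/top0.png"); s=cv2.imread("pics/scene0.png")
crop(t,300,192,388,252,8,"pics/ct_rack.png"); crop(s,150,130,235,205,8,"pics/cs_rack.png")
crop(t,90,175,150,235,8,"pics/ct_cr.png")
print(ray("top",[[240,208]],.02),ray("top",[[343,223]],.06))
hsv=cv2.cvtColor(t,cv2.COLOR_BGR2HSV)
m=((hsv[...,1]<60)&(hsv[...,2]>130)).astype(np.uint8); m[:,:185]=0;m[:,295:]=0;m[:170]=0;m[238:]=0
c=max(cv2.findContours(m,0,2)[0],key=cv2.contourArea)
b=cv2.boxPoints(cv2.minAreaRect(c)); w=ray("top",b,.02); print(b,w,w.mean(0))
E
```

```text
[[ 0.53576673 -0.02769874  0.02      ]] [[ 0.48300306 -0.33264612  0.06      ]]
[[192.79446 189.96918]
 [283.5685  182.87747]
 [286.80075 224.24994]
 [196.0267  231.34164]] [[ 0.59310272  0.1178199   0.02      ]
 [ 0.61346409 -0.16314494  0.02      ]
 [ 0.48467361 -0.17018751  0.02      ]
 [ 0.46525497  0.1059827   0.02      ]] [ 0.53912385 -0.02738246  0.02      ]
```

View pics/ct_rack.png

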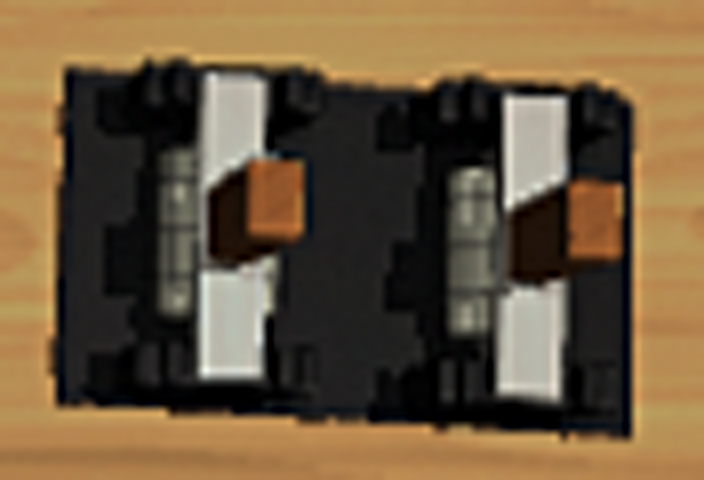

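View pics/cs_rack.png

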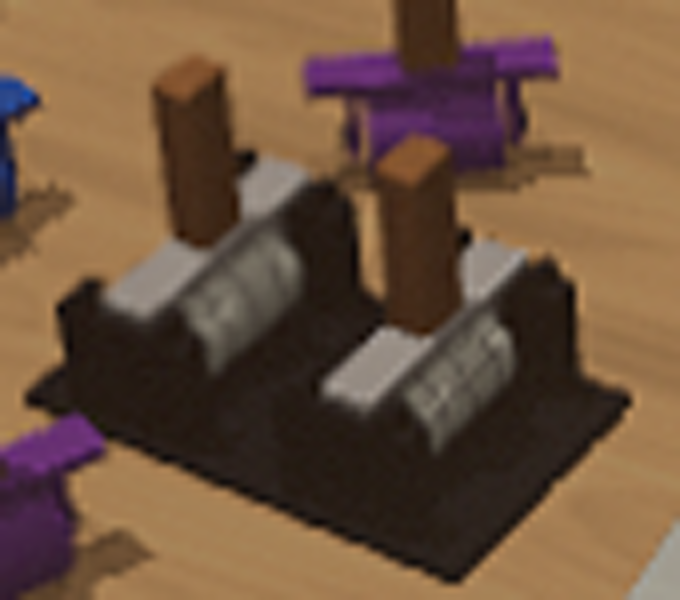

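View pics/ct_cr.png

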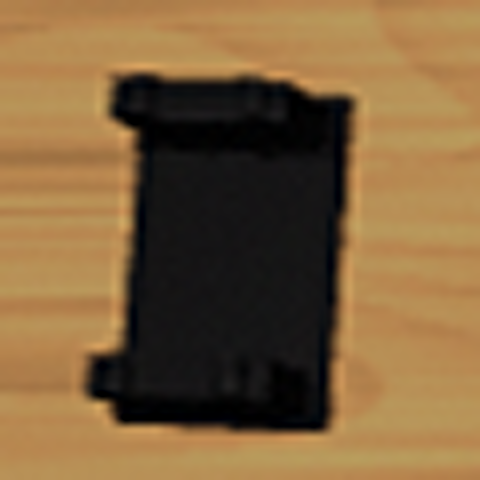

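```bash
python3 - <<'E'
from h import *
def T(pts,x0,y0,k=8): return (np.array(pts,float)+.5)/k-.5+[x0,y0]
def an(a,b): d=b-a; return np.degrees(np.arctan2(d[1],d[0])),np.hypot(d[0],d[1])
for nm,bar,ht in(("L",[(203,72),(267,74),(265,378),(199,376)],[(249,161),(306,161),(304,240),(247,237)]),("R",[(504,95),(568,97),(566,398),(498,394)],[(570,182),(624,183),(622,262),(568,260)])):
    w=ray("top",T(bar,300,192),.068); h=ray("top",T(ht,300,192),.148)
    print(nm,w.mean(0),an(w[3],w[0]),an(w[2],w[1]),"handle",h.mean(0),an(h[3],h[0]),an(h[1],h[0]))
w=ray("top",T([(65,68),(632,100),(630,436),(58,405)],300,192),0.0);print("rack",w,w.mean(0),an(w[3],w[0]),an(w[2],w[3]))
w=ray("top",T([(352,97),(328,428),(115,420)],90,175),0.0);print("cr",w,an(w[1],w[0]),an(w[1],w[2]))
# scene handle tops
for nm,p in(("far",[(155,95),(190,58),(226,65),(192,102)]),("near",[(377,172),(413,136),(452,148),(415,187)])):
    h=ray("scene",T(p,150,130),.148); print(nm,h.mean(0))
s=cv2.imread("pics/scene0.png"); crop(s,365,225,425,285,8,"pics/cs_cr.png"); crop(s,215,185,330,250,6,"pics/cs_pl.png")
t=cv2.imread("pics/top0.png"); crop(t,185,175,295,240,6,"pics/ct_pl.png")
E
```

```text
L [ 0.49267456 -0.28943256  0.068     ] (np.float64(-2.9995360971902754), np.float64(0.11238184697529768)) (np.float64(-2.8207811487029324), np.float64(0.11233878550655338)) handle [ 0.49171963 -0.28914811  0.148     ] (np.float64(-3.8829616004368264), np.float64(0.026355903936866924)) (np.float64(89.58741620221755), np.float64(0.01964056534081461))
R [ 0.48414183 -0.39931701  0.068     ] (np.float64(-4.296008361116976), np.float64(0.11040132775630067)) (np.float64(-3.7323444295277173), np.float64(0.1110227980391004)) handle [ 0.48334564 -0.39846309  0.148     ] (np.float64(-4.808418562545234), np.float64(0.02700590212840338)) (np.float64(88.5283769388465), np.float64(0.01853561485754064))
rack [[ 0.56215391 -0.23915377  0.        ]
 [ 0.5479006  -0.45990264  0.        ]
 [ 0.41768741 -0.45104869  0.        ]
 [ 0.43102797 -0.23224545  0.        ]] [ 0.48969247 -0.34558764  0.        ] (np.float64(-3.015818449926119), np.float64(0.13130778928144476)) (np.float64(86.51096101570636), np.float64(0.21920954676520796))
cr [[0.60866738 0.30585132 0.        ]
 [0.47887857 0.3097779  0.        ]
 [0.48268971 0.39133654 0.        ]] (np.float64(-1.7328779312675566), np.float64(0.12984818858996677)) (np.float64(87.32457984068726), np.float64(0.0816476323371068))
far [ 0.48705238 -0.39431479  0.148     ]
near [ 0.49420028 -0.2861942   0.148     ]
```

View pics/cs_cr.png

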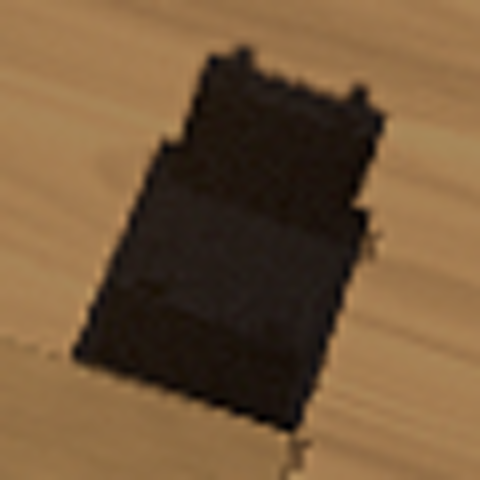

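View pics/cs_pl.png

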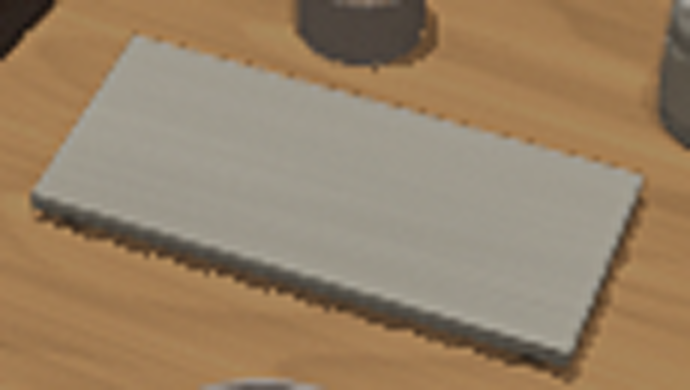

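View pics/ct_pl.png

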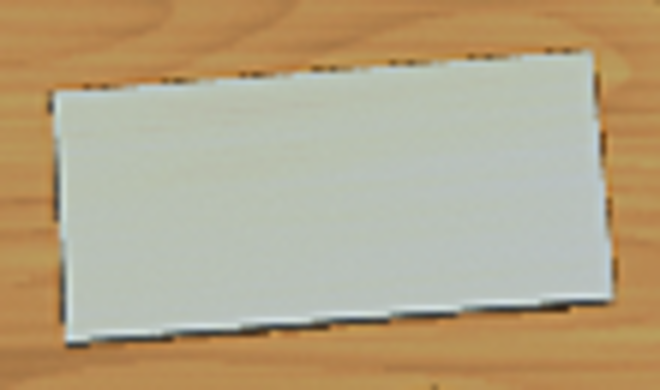

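```bash
python3 - <<'E'
from h import *
def T(pts,x0,y0,k=8): return (np.array(pts,float)+.5)/k-.5+[x0,y0]
def an(a,b): d=b-a; return np.degrees(np.arctan2(d[1],d[0])),np.hypot(d[0],d[1])
w=ray("top",T([(55,92),(590,52),(613,298),(66,342)],185,175,6),.02);print("pl top",w,w.mean(0),an(w[3],w[0]),an(w[2],w[1]),an(w[1],w[0]),an(w[2],w[3]))
w=ray("scene",T([(137,36),(643,177),(572,353),(35,195)],215,185,6),.02);print("pl sc",w,w.mean(0),an(w[0],w[1]),an(w[3],w[2]),an(w[0],w[3]),an(w[1],w[2]))
w=ray("scene",T([(295,432),(75,357)],365,225),0.0);print("cr sc front",w,an(w[1],w[0]))
w=ray("scene",T([(368,208),(163,140)],365,225),0.005);print("cr sc back",w,an(w[1],w[0]))
w=ray("scene",T([(244,48),(360,88)],365,225),0.068);print("nub tops far wall scene",w)
w=ray("top",T([(128,92),(275,95),(105,372),(240,375)],90,175),0.068);print("nubs top",w)
E
```

```text
pl top [[ 0.59324666  0.11487693  0.02      ]
 [ 0.61229957 -0.16109685  0.02      ]
 [ 0.48467458 -0.17003274  0.02      ]
 [ 0.46453292  0.10731498  0.02      ]] [ 0.53868843 -0.02723442  0.02      ] (np.float64(3.3622731655159037), np.float64(0.12893568795836832)) (np.float64(4.005125714161847), np.float64(0.12793742974812686)) (np.float64(93.94936568250523), np.float64(0.27663070130990275)) (np.float64(94.15366710152797), np.float64(0.2780781191704618))
pl sc [[ 0.48474469 -0.16823229  0.02      ]
 [ 0.4658973   0.10869389  0.02      ]
 [ 0.59314478  0.11859858  0.02      ]
 [ 0.61351571 -0.15788476  0.02      ]] [ 0.53932562 -0.02470614  0.02      ] (np.float64(93.89350454346265), np.float64(0.27756680331955647)) (np.float64(94.21386380437433), np.float64(0.277232776950052)) (np.float64(4.594189888303811), np.float64(0.12918609497625896)) (np.float64(4.450816667377936), np.float64(0.12763238251996997))
cr sc front [[0.58630226 0.38583854 0.        ]
 [0.58701848 0.30775595 0.        ]] (np.float64(90.5255345155871), np.float64(0.07808587690692638))
cr sc back [[0.47842797 0.38801522 0.005     ]
 [0.47862269 0.31131148 0.005     ]] (np.float64(90.14545176241126), np.float64(0.07670398548094466))
nub tops far wall scene [[0.48572821 0.32872089 0.068     ]
 [0.48674359 0.37064627 0.068     ]]
nubs top [[0.59765003 0.36968389 0.068     ]
 [0.59614391 0.31548438 0.068     ]
 [0.49342468 0.37260572 0.068     ]
 [0.49189881 0.32356877 0.068     ]]
```

```bash
cat >> h.py <<'E'
OFF=0.080-env.grip_point_offset   # TCP above axle
PL=np.array([.539,-.026]); PY=np.radians(4.05)
RY=np.radians(-3.2); CR=np.array([.545,.349]); CY=np.radians(-1.9)
SG=1
def ori(yaw,sg=None):
    sg=SG if sg is None else sg
    x=sg*np.array([-np.sin(yaw),np.cos(yaw),0]); y=np.array([0,0,-1.]); z=np.cross(x,y)
    q=R.from_matrix(np.c_[x,y,z]).as_quat(); return np.array([q[3],q[0],q[1],q[2]])
def tcp(xy,zaxle): return np.array([xy[0],xy[1],zaxle+OFF])
def pl(x,y): c,s=np.cos(PY),np.sin(PY); return PL+[c*x-s*y,s*x+c*y]
def st(): 
    s=env.get_state(); return s
def rep(m=""):
    s=st(); print(m,"t%.2f"%s['t'],"tcp",s['tcp_pos'].round(4),"F",s['wrist_force'].round(2),"M",s['torque'].round(2),"op %.3f"%s['opening'])
E
python3 - <<'E'
from h import *
for sg in(1,-1):
    for xy,z,y in(([.493,-.288],.20,RY),([.493,-.288],.032,RY),([.4845,-.397],.032,RY),([.4845,-.397],.2,RY),(pl(0,.13),.04,PY),(pl(0,-.13),.04,PY),(CR,.032,CY),(CR,.2,CY)):
        q=env.ik(tcp(xy,z),ori(y,sg)); print(sg,None if q is None else np.round(q,2))
E
```

```text
1 [ 0.94  0.26 -0.57  1.74  0.15  1.19  1.85]
1 [ 0.93  0.46 -0.57  1.88  0.31  0.89  1.72]
1 [ 1.04  0.55 -0.54  1.74  0.34  0.95  1.88]
1 [ 1.05  0.37 -0.54  1.6   0.2   1.23  1.99]
1 [ 0.59  0.58 -1.06  1.93  0.61  0.99  0.89]
1 [ 0.74  0.47 -0.65  1.87  0.36  0.92  1.57]
1 [-0.    0.7  -0.86  1.67  0.59  1.05  0.49]
1 [ 0.14  0.6  -1.11  1.53  0.54  1.35  0.52]
-1 [ 0.62  0.22 -0.19  1.75  0.04  1.18 -1.21]
-1 [ 0.59  0.41 -0.16  1.89  0.09  0.85 -1.24]
-1 [ 0.68  0.49 -0.07  1.76  0.04  0.9  -1.04]
-1 [ 0.69  0.32 -0.09  1.62  0.03  1.2  -1.03]
-1 [ 0.39  0.46 -0.79  1.94  0.41  0.91 -2.09]
-1 [ 0.5   0.41 -0.35  1.88  0.18  0.88 -1.44]
-1 [ 0.05  0.74 -0.94  1.67  0.66  1.08 -2.7 ]
-1 [ 0.13  0.59 -1.09  1.53  0.53  1.34 -2.61]
```

```bash
python3 - <<'E'
from h import *
rep()
h=np.array([.493,-.288])
env.move_ptp(tcp(h,.13),ori(RY)); rep("above")
im=env.read_camera("top"); crop(im,290,180,390,250,7,"pics/ab.png")
im=env.read_camera("scene"); crop(im,130,100,250,205,6,"pics/abs.png")
E
```

```text
t0.10 tcp [ 0.1655 -0.6277  0.23  ] F [-0.03  0.2   0.25] M [ 0.03 -0.01 -0.01] op 0.998
above t1.83 tcp [ 0.4924 -0.2895  0.1912] F [ 0.42 -0.03 -0.39] M [-0.03 -0.   -0.06] op 1.002
```

View pics/abs.png

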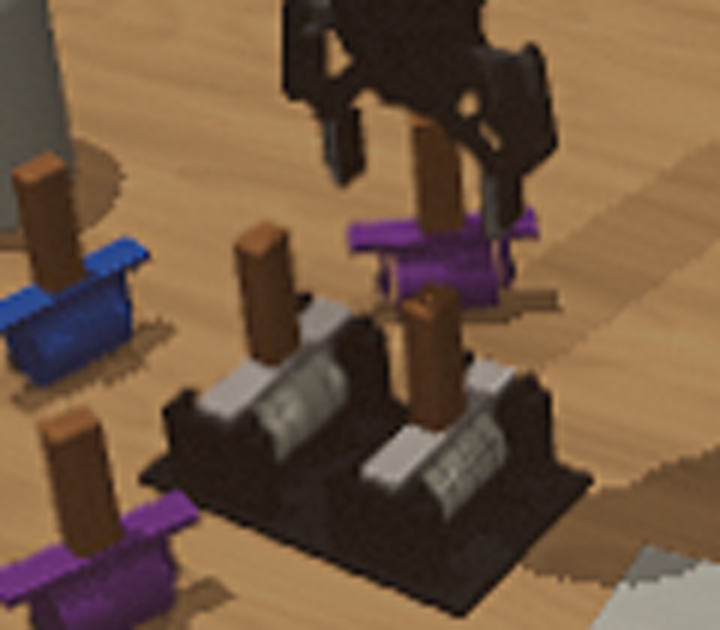

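The fingertips at (345,180) and (500,235) straddle the near roller's handle at (433,297). I'm descending to grip it.

```bash
python3 - <<'E'
from h import *
h=np.array([.493,-.288])
env.servo_line(tcp(h,.032),vel=.12); rep("down")
env.gripper_to(0.0); rep("grip")
s=st(); np.save("gripA.npy",s['tcp_pos'])
env.servo_line(tcp(h,.042),vel=.06); rep("up10"); 
env.servo_line(tcp(h,.15),vel=.15); env.pause(.2); rep("up")
im=env.read_camera("scene"); crop(im,130,70,250,175,6,"pics/lift.png")
E
```

```text
down t2.90 tcp [ 0.4938 -0.2883  0.0941] F [-0.64  0.48  0.41] M [ 0.04 -0.02  0.02] op 1.003
grip t3.51 tcp [ 0.4932 -0.2887  0.0938] F [-0.69 -1.29  2.6 ] M [-0.21  0.08  0.03] op 0.223
up10 t3.83 tcp [ 0.4928 -0.2875  0.1031] F [ 0.3   0.78 -4.35] M [-0.   -0.03  0.06] op 0.226
up t4.89 tcp [ 0.4921 -0.2876  0.2098] F [-0.62 -0.47 -3.23] M [-0.02  0.03  0.06] op 0.227
```

View pics/lift.png

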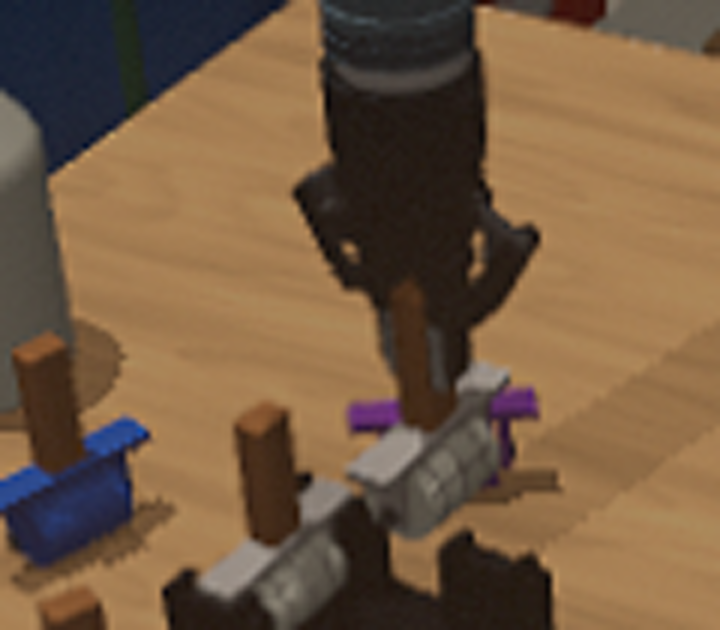

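```bash
cat >> h.py <<'E'
def avg(n=6):
    S=[env.get_state() for _ in range(n)]
    return np.mean([s['wrist_force'] for s in S],0),np.mean([s['tcp_pos'] for s in S],0),S[-1]['t']
def descend(y0,target=8.):
    o=ori(PY); env.servo_line(tcp(pl(0,y0),.048),ori=o,vel=.1); env.pause(.3)
    f0,_,t=avg(20); print("tare",f0.round(2),t)
    z=.048; F=0
    while F<target-1.5 and z>.034:
        z-=.001 if F<1.5 else .0004
        env.servo_line(tcp(pl(0,y0),z),vel=.03)
        F=(avg()[0]-f0)[2]
    f,p,t=avg(12);print("contact z",z,"F",(f-f0).round(2),"tcp",p.round(4),t)
    return f0,z
def roll(y0,y1,f0,z,step=.003,target=8.5,vel=.06,kp=.6,lf="roll.npy"):
    L=[];y=y0;iv=0.;Fl=target
    while y>y1+1e-6:
        f,p,t=avg(); F=(f-f0)[2]; e=(F-target)/8000.
        L.append([y,z,F,(f-f0)[1],p[2],t])
        if F>17: z+=.001
        iv=np.clip(iv+.12*e,-.0003,.0003)
        z+=np.clip(kp*e,-.0008,.0008)+iv
        y=max(y-step,y1)
        env.servo_line(tcp(pl(0,y),z),vel=vel)
        if F>19.0: print("HIGH",F)
    f,p,t=avg(); L.append([y,z,(f-f0)[2],(f-f0)[1],p[2],t])
    L=np.array(L); np.save(lf,L)
    lift=(L[:,4]-OFF+L[:,2]/8000.)*1e3  # axle height, unloaded, mm
    print("F min/max/mean",L[:,2].min().round(2),L[:,2].max().round(2),L[:,2].mean().round(2),"t",t)
    for i in range(0,len(L),4): print("%.3f zc%.2f F%.1f Fy%.1f lift%.2f"%(L[i,0],L[i,1]*1e3,L[i,2],L[i,3],lift[i]))
E
python3 - <<'E'
from h import *
env.move_ptp(tcp(pl(0,.13),.10),ori(PY)); rep("ov")
print([env.get_state()['wrist_force'][2].round(2) for _ in range(5)])
f0,z=descend(.13)
np.save("c.npy",np.r_[f0,z])
rep()
for n in("top","scene"): cv2.imwrite(f"pics/{n}_c.png",env.read_camera(n))
E
```

```text
ov t6.42 tcp [0.5306 0.1013 0.1612] F [-0.51 -1.78 -3.47] M [-0.05 -0.03  0.04] op 0.221
[np.float64(-3.47), np.float64(-3.47), np.float64(-3.47), np.float64(-3.47), np.float64(-3.47)]
tare [-0.2   0.18 -3.62] 7.3833
contact z 0.0392 F [-1.66 -1.29  6.74] tcp [0.53   0.1038 0.1009] 9.8833
 t9.88 tcp [0.53   0.1038 0.1009] F [-1.86 -1.11  3.12] M [-0.24  0.43  0.02] op 0.227
```

```bash
python3 - <<'E'
from h import *
crop(cv2.imread("pics/scene_c.png"),205,60,345,250,3,"pics/c1.png")
crop(cv2.imread("pics/top_c.png"),160,150,300,250,5,"pics/c2.png")
E
```

```text
(no output)
```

View pics/c1.png

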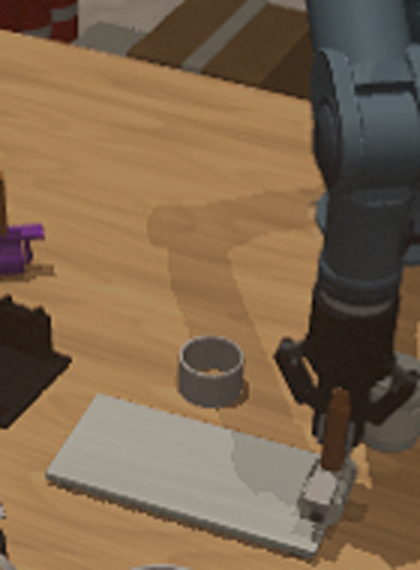

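View pics/c2.png

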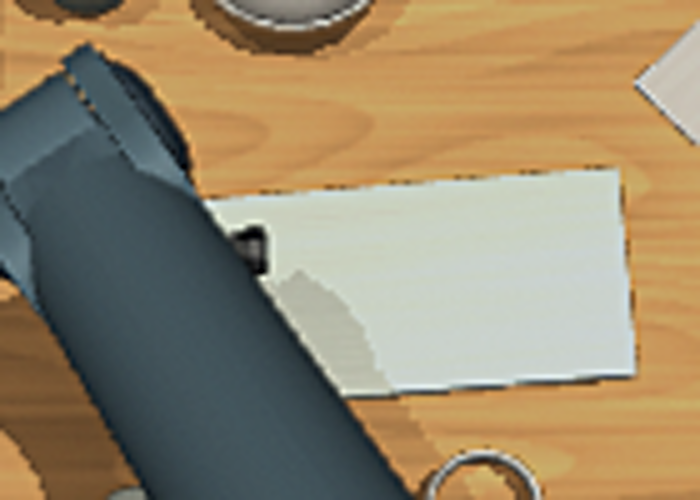

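The drum sits near the plate's left end, upright, with the cross-bar along the plate's x. I'll roll a short stretch first to check timing and control.

```bash
python3 - <<'E'
from h import *
c=np.load("c.npy"); 
roll(.13,.106,c[:3],c[3],lf="r1.npy")
print(np.load("r1.npy").round(4)); rep()
E
```

```text
F min/max/mean 6.84 11.48 9.87 t 11.9833
0.130 zc39.20 F6.8 Fy-1.4 lift40.44
0.118 zc39.35 F10.3 Fy0.7 lift41.18
0.106 zc40.33 F10.9 Fy1.3 lift42.28
[[ 0.13    0.0392  6.8373 -1.4201  0.1009  9.9833]
 [ 0.127   0.0391  9.6648  0.2549  0.1008 10.2333]
 [ 0.124   0.0391  9.3464  1.4118  0.1008 10.4833]
 [ 0.121   0.0392 10.095   0.7563  0.101  10.7333]
 [ 0.118   0.0393 10.2691  0.7038  0.1012 10.9833]
 [ 0.115   0.0395  9.6471  0.9247  0.1014 11.2333]
 [ 0.112   0.0397 10.6204  1.2618  0.1016 11.4833]
 [ 0.109   0.04   11.4787  1.4738  0.1019 11.7333]
 [ 0.106   0.0403 10.852   1.3493  0.1022 11.9833]]
 t11.98 tcp [0.5318 0.08   0.1022] F [-3.14  1.53  7.24] M [0.39 0.75 0.06] op 0.225
```

```bash
python3 - <<'E'
from h import *
c=np.load("c.npy"); L=np.load("r1.npy")
roll(.106,-.131,c[:3],L[-1,1],step=.004,target=8.,lf="r2.npy",kp=.6); rep()
for n in("top","scene"): cv2.imwrite(f"pics/{n}_d.png",env.read_camera(n))
E
```

```text
F min/max/mean 2.87 12.64 7.76 t 26.9833
0.106 zc40.33 F10.9 Fy1.3 lift42.28
0.090 zc41.55 F11.5 Fy-0.6 lift43.63
0.074 zc43.14 F8.3 Fy0.7 lift44.25
0.058 zc43.58 F4.6 Fy-0.3 lift44.04
0.042 zc42.44 F4.3 Fy0.2 lift43.03
0.026 zc40.70 F6.7 Fy-0.6 lift41.60
0.010 zc39.28 F8.3 Fy0.3 lift40.42
-0.006 zc38.52 F10.6 Fy0.9 lift40.31
-0.022 zc39.05 F12.4 Fy0.9 lift41.31
-0.038 zc40.88 F9.8 Fy1.8 lift42.62
-0.054 zc42.70 F8.2 Fy0.9 lift43.83
-0.070 zc43.75 F6.3 Fy0.9 lift44.39
-0.086 zc43.35 F3.3 Fy0.3 lift43.67
-0.102 zc41.88 F5.6 Fy-0.3 lift42.59
-0.118 zc40.20 F6.0 Fy-0.0 lift41.02
-0.131 zc39.06 F9.0 Fy0.8 lift40.37
 t26.98 tcp [ 0.5483 -0.1567  0.1005] F [-0.8   0.93  5.43] M [0.27 0.18 0.07] op 0.222
```

Roller from the near bay: the axle rises from 40.3 to 44.3 mm and back, twice, over about 137 mm per turn. That's 4 mm of wobble, and the period matches the drum's circumference, so it didn't skid. Force stayed between 2.9 and 12.6 N. This is the bad one. I'll roll the last few mm, lift, and carry it to the cradle.

```bash
python3 - <<'E'
from h import *
c=np.load("c.npy"); L=np.load("r2.npy")
env.servo_line(tcp(pl(0,-.135),L[-1,1]+.0001),vel=.06); rep("end")
env.servo_line(tcp(pl(0,-.135),.06),vel=.06)
env.servo_line(tcp(pl(0,-.12),.20),vel=.2)
env.move_ptp(tcp(CR,.20),ori(CY)); 
env.servo_line(tcp(CR,.12),vel=.12); env.pause(.2); rep("above cradle")
im=env.read_camera("scene"); cv2.imwrite("pics/s_e.png",im); crop(im,340,150,450,300,4,"pics/e1.png")
im=env.read_camera("top"); cv2.imwrite("pics/t_e.png",im);crop(im,80,160,180,250,6,"pics/e2.png")
E
```

```text
end t27.33 tcp [ 0.5485 -0.161   0.1005] F [0.24 0.62 5.29] M [0.14 0.13 0.05] op 0.230
above cradle t31.50 tcp [0.5455 0.3497 0.1826] F [ 1.46  0.68 -4.56] M [ 0.02 -0.02 -0.01] op 0.226
```

View pics/e1.png

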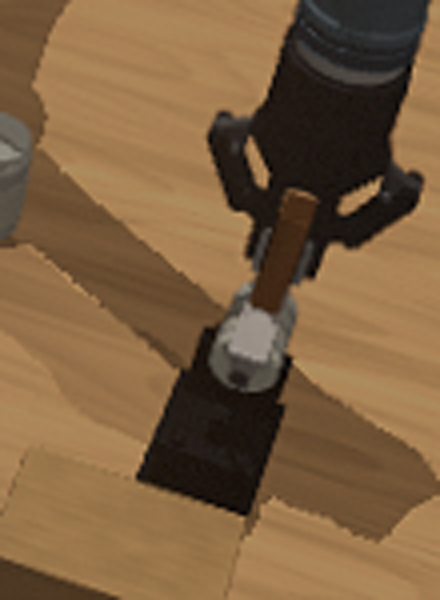

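View pics/e2.png

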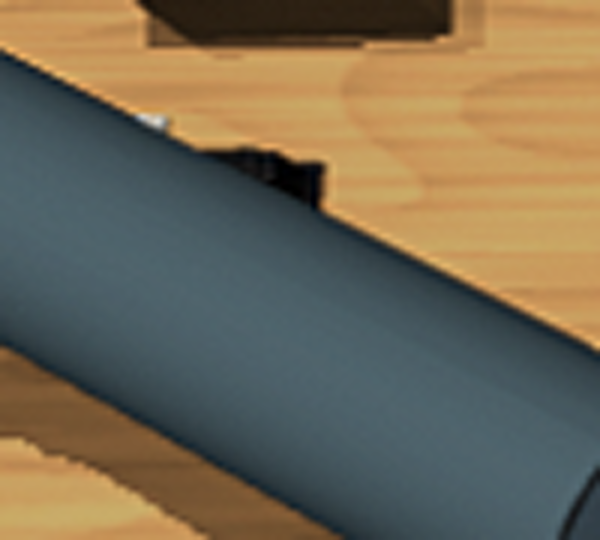

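```bash
python3 - <<'E'
from h import *
crop(cv2.imread("pics/top_d.png"),185,170,300,245,6,"pics/d2.png")
E
```

```text
(no output)
```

View pics/d2.png

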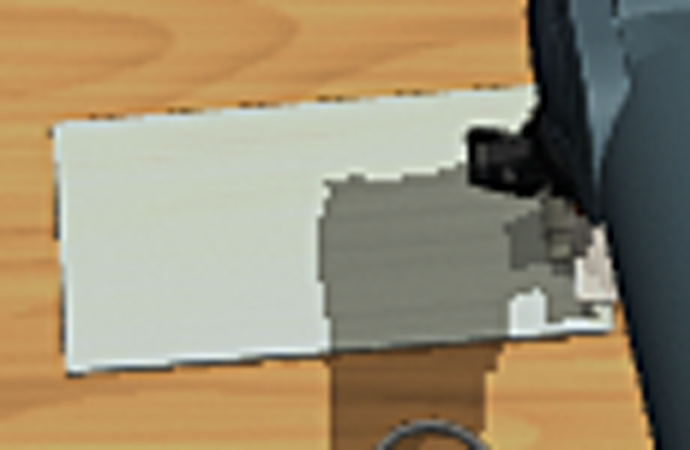

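Above the cradle, the roller hangs upright over the bay, with the front ear and drum at about (243,355) in the crop. I'm lowering it with force checks.

```bash
python3 - <<'E'
from h import *
env.pause(.1); f0,_,_=avg()
z=.12; ok=True
for z in (.09,.075,.06,.05,.045,.042,.040,.038,.036,.034,.033,.032,.0315):
    env.servo_line(tcp(CR,z),vel=.06); s=st(); d=s['wrist_force']-f0
    print(z,d.round(1),s['torque'].round(2),s['tcp_pos'].round(4),round(s['t'],2))
    if np.abs(d).max()>(6 if z>.036 else 4): print("contact"); break
im=env.read_camera("scene"); crop(im,340,150,450,300,4,"pics/f1.png")
E
```

```text
0.09 [0.7 0.  0.4] [ 0.06 -0.05 -0.02] [0.5449 0.3491 0.151 ] 32.35
0.075 [ 0.4 -0.4  1.4] [-0.01  0.02 -0.01] [0.5447 0.3485 0.1355] 32.75
0.06 [ 1.  -0.1  0.3] [-0.02  0.01 -0.02] [0.5447 0.3485 0.1204] 33.15
0.05 [ 1.  -0.3  1.3] [ 0.05 -0.05 -0.  ] [0.5447 0.3485 0.1105] 33.47
0.045 [0.3 0.2 1.5] [-0.03  0.05 -0.04] [0.5448 0.3487 0.1058] 33.72
0.042 [ 0.8 -0.5  0. ] [ 0.   -0.01  0.  ] [0.5449 0.3489 0.1031] 33.97
0.04 [-0.3 -0.8  0.5] [0.02 0.03 0.02] [0.545  0.3489 0.1012] 34.22
0.038 [0.9 0.1 1.5] [-0.03  0.01  0.02] [0.5449 0.3488 0.0991] 34.47
0.036 [ 1.3 -0.9  0.3] [-0.01  0.01 -0.  ] [0.5449 0.3489 0.0971] 34.72
0.034 [ 1.1 -0.1  0.5] [ 0.01 -0.01 -0.03] [0.5449 0.3489 0.0951] 34.97
0.033 [ 0.5 -0.3  1.3] [ 0.08 -0.01  0.02] [0.545  0.3489 0.0942] 35.22
0.032 [-0.4 -1.3  4.2] [-0.21  0.13 -0.03] [0.5451 0.3492 0.0939] 35.47
contact
```

View pics/f1.png

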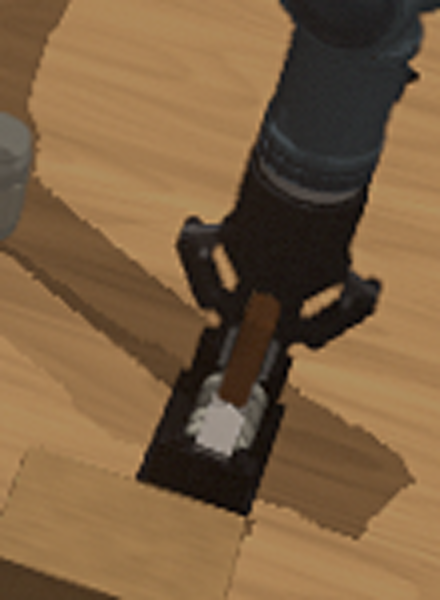

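Contact came at axle height 32.5 mm, the seated height, with no side load on the way down. Releasing.

```bash
python3 - <<'E'
from h import *
env.gripper_to(1.0); env.pause(.1); rep("rel")
env.servo_line(tcp(CR,.16),vel=.12); 
env.move_ptp(tcp([.45,.12],.25),ori(0)); env.pause(.3); rep("away")
t=env.read_camera("top"); s=env.read_camera("scene"); cv2.imwrite("pics/top_g.png",t); cv2.imwrite("pics/scene_g.png",s)
crop(t,90,170,160,240,8,"pics/g1.png"); crop(s,360,190,430,290,6,"pics/g2.png")
E
```

```text
rel t36.27 tcp [0.545  0.349  0.0933] F [ 0.45  0.82 -0.64] M [-0.02 -0.01 -0.01] op 0.999
away t38.82 tcp [0.4499 0.1209 0.3103] F [-0.1   0.01 -0.36] M [-0.02 -0.    0.07] op 0.999
```

View pics/g1.png

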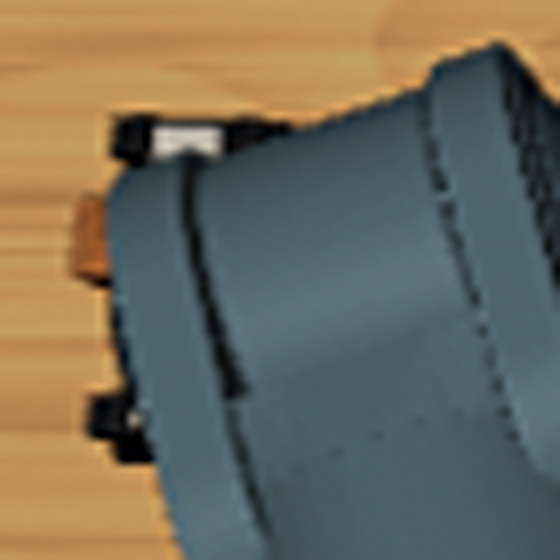

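View pics/g2.png

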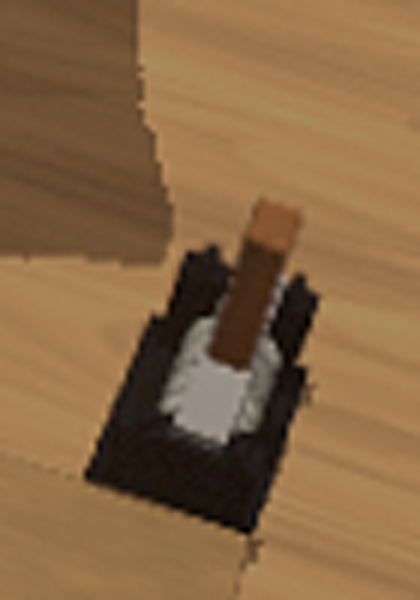

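View pics/top_g.png

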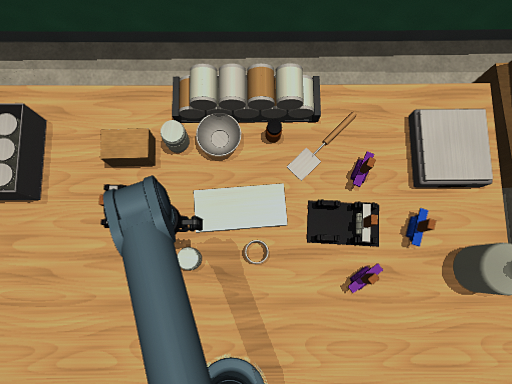

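View pics/scene_g.png

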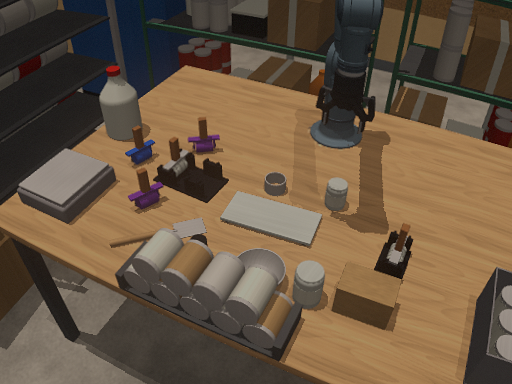

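The bad roller sits upright in the cradle at scene (397,250). In the top crop its far ear, at columns 155–220, lies between the nubs. The other roller is still in its bay and the bystanders haven't moved. Handing in.

```bash
python3 -c "
from h import *
env.job_done(); rep('done')"
```

```text
the job is handed in; nothing more can be done
the job is handed in; nothing more can be done
```

I found the bad roller and hung it in the cradle: it was the one in the rack bay nearest the plate. I handed the job in at about 39 s of the 72 s allowed.

- **Wobble:** I rolled it along the plate from 10 mm short of the left end to 5 mm short of the right end, as measured in the images. The axle rose and fell about 4 mm, twice. Each turn took about 137 mm, which matches the drum's circumference, so it kept turning without skidding.
- **Force:** The readings were 2.9–12.6 N with about 1 N of noise, taken once per 3–4 mm step. The lowest just touched the roughly 3 N needed to turn the drum.
- **Cradle:** It touched down at an axle height of about 32.5 mm (seated is 32 mm), with no side load on the way down. After release it stood upright. In the top view I could see the far ear between its nubs, but the arm hid most of the near one.
- **The other roller:** I did not test it. Exactly one is bad, so it stayed in its rack bay.
- **Bystanders:** Nothing else had moved in the final pictures of either camera.

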